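# Pin the press lid open for cleaning

### The arm

A 7-joint arm with a two-finger parallel gripper is mounted at the origin on a cart in front of the work surface, level with it; the furniture and walls round the work are solid. World frame = base frame: x ahead of the robot, y to its left, z up, the work surface at z = 0. Lengths are in m, angles in rad, forces in N, time in s.
With the tool pointing down it reaches from about 0.4 to 0.85 m from the base axis. Payload 10.4 kg.
Tool frame: the origin (TCP) lies midway between the tips of the shut fingers; the grasp point (between the pads) lies 19 mm behind it (manip.tcp_to_grasp is the distance from the TCP to the grasp point, in m); z points along the fingers, y is the line along which they close (so a half turn about z gives the same grasp; the last joint's range is limited). The gripper opens to 85 mm and grips with 20 to 120 N. Pads are 22 mm wide; open, the fingers measure 114 mm over their backs; the gripper's body (76 mm by 85 mm) begins 54 mm behind the grasp point. The pads swing forward as they close: fully open they stand 13 mm farther back than shut.
Start: joints at [1.324, 0.332, -0.065, 1.46, 0.022, 1.35, -0.088], TCP at [0.139, -0.609, 0.231] pointing down, gripper open.
Joint ranges: [-2.6, 2.6], [-0.5, 2.12], [-1.47, 1.34], [0.16, 2.42], [-1.27, 4.41], [0.06, 2.06], [-2.6, 2.6]. Speed limits (rad/s): [2.22, 2.22, 2.79, 2.79, 3.14, 3.14, 3.14].

### API

Orientations are given as a unit quaternion [x, y, z, w].
In Python, from workcell import manip gives the robot as it stands.
- The arm moves only by the shell command python3 -m jog 'ROWS' [FORCE]. ROWS is a JSON object of lists of equal length, an entry for each row: "offset": the shift along the world's x, y, z in m, a list of three; "yaw": the turn about the world's z in degrees; "jaw": the closure, from 0 (fully open) to 1 (shut). A call has 1 to 20 rows; each row shifts and turns the commanded pose from where the row before left it; what a row does not reach is not made up. A row lasts 1/12 s, in which the tool goes at most 41.7 mm and 7.16 degrees, less where a joint would pass 70% of its speed; a pose out of reach is approached as far as the arm can. A call is refused whole if a number of a shift passes 0.0417 or a number of a turn 7.16, either way. A call with a gripper value outside its range is refused whole. The fingers move at their own pace and stop on an object; FORCE is the grip in N (left out, the last holds). Time passes only in rows, so rows that do not move let the fingers close. It gives the time, the measured TCP pose, the force, the opening and the grip force at its end, in the units of the state.
- manip.get_obs(): the state, without advancing time (a new reading comes with each control period).
- manip.camera(name): name is "scene" or "top" or "wrist"; returns a dict with "frame" (400x640x3 uint8, red, green, blue), "camera_matrix" (3x3 intrinsics, pixels), "eye" and "attitude" of the camera in the world; the wrist camera has in their place "hand_eye" (4x4, takes a point from camera to tool coordinates, whose origin is the TCP and whose axes are the flange's). Camera axes: x right, y up, looking along -z (the intrinsics and any distortion apply to the point x, -y, -z); pixel columns grow to the right and rows downward; lengths in m; the calibration is good to about 2 mm. A picture is of the moment at which its call begins: read the wrist's pose just before it. There is no depth.
- manip.hand_in(): hands the job in; it is judged then, once.
Trained networks look in a picture, given as the dict that the camera call returned (one of the last four; its "shot" number tells which), for a name from the list of things; names that differ only in an ending like _2 or _b are one class to them, and where a whole thing is asked for, a point or a joint stands for the part that bears it (a point fixed in the world has none). Each returns a list of dicts, best first, with "score" (0 to 1); they miss things now and then, are a little off and sometimes report something else, mostly with a low value. They report only what shows in the picture. A call takes as long as a camera call.
- manip.masks_of(picture, name): "region" (400x640 bool, what is visible of it).
- manip.tip_of(picture, name): "at" ([x, y, z] in m, in world coordinates, good to about 4 mm: a listed point, or the origin of a listed thing).
The state is a dict: "clock": time; "joint_pos": joint angles; "joint_velocities": joint speeds; "tau": joint torques, N m; "position": TCP position; "ee_rot": TCP orientation; "ft_force": force on the tool from outside, world axes, zero at the start; "torque": the same for the moment, N m; "grip_width": opening from 0.0 (shut) to 1.0 (fully open); "grasp_force": force on a finger pad.
Only numpy, scipy, OpenCV 4.12 (cv2) and the standard library are available. Lean on these libraries where they do the work, as an engineer would, in place of code of your own. Each camera call takes 0.05 s, during which the arm holds its last target. There are 200 camera calls.

### The job

The sandwich press is to be cleaned: raise its lid by the front bar until the eye on its right arm lines up with the sleeve on the bracket beside it, and let it stand there by itself. Then take the locking pin by its grip and thread it from the right through the bracket sleeve and on through the lid's eye, until its whole tapered nose has come out on the far side, and finish still holding the pin there so that I can clip its end. Do not disturb the other things on the worktop.

Things in the scene. Friction and masses are not known exactly. Their poses are not given: they have to be found in the camera images.
- press: Small contact (panini) press, fixed to the worktop, 200 deep x 300 wide mm, 78 mm high to its hinge. Origin on the worktop in the middle of its lid's width. Its -x faces the cook (the front, with the lid's bar), its -y is the console side (the robot's right), where a steel stay bracket stands up. Only its place and yaw vary.
- bracket_bush (a point): Centre of the guide sleeve on top of the stay bracket; fixed. Axis along the press's y, horizontal. 16 mm long, bore 16 mm, 23 to 29 mm outside; its -y mouth (the outer one, on the robot's right) is flared to 22 mm. In the press's frame at (0.024, -0.155, 0.186). The space outside it (-y) is free.
- lid_eye (a point): Centre of the second sleeve, the eye on the lid's right swing arm; size and flare as the bracket sleeve, flared mouth also to -y. It moves with the lid, 126 mm from the hinge axis; its y in the press's frame is always -0.108 (47 mm farther in than the bracket sleeve). With the lid at 0.60 rad it is in line with the bracket sleeve. Inside it (+y) the way is free above the lid.
- lid_bar (a point): Middle of the bar handle across the front of the lid, parallel to the press's y: black sleeve 22 mm thick and 130 mm long, 33 mm free behind it to the lid's front. Can be pinched from above with the fingers in front of and behind it. 235 mm from the hinge.
- lid_hinge (a point): Middle of the lid's hinge axis (along the press's y), 78 mm above the worktop, at the back of the press; fixed.
- press_lid (a joint): Angle of the lid, rad: 0 shut, grows as the front bar is raised. Stiff hinge: it takes about 8 N upwards at the bar, and the lid stays where it is left. The cleaning position is 0.60 (34 degrees), where lid_eye lines up with bracket_bush.
- pin: Locking pin lying on the worktop right of the press, 90 g. Origin on its underside below the grip's middle; +y along the pin to the nose, z up; axis 6 mm above the origin. Flat black grip 22 wide (x), 54 long (y -27 to +27), 12 mm thick; collar 16 mm wide to y = 33; round steel rod 12 mm thick to y = 118; its nose tapers to 5 mm at y = 132 mm. Held by the grip.
- pin_tip (a point): End of the pin's nose, on its axis, 132 mm from the origin along y.
- dish_brush: Long-handled washing-up brush, 269x36x62 mm, lying in front of the sink. Bystander.
- peeler: Kitchen peeler with a fat handle, 170x25x18 mm, lying near the front edge. Bystander.
- small_tin: Small food tin, 57 mm across, 72 mm tall, on the right. Bystander.
- salt_shaker: Glass salt shaker, 44 mm across, 90 mm tall, on the right. Bystander.
- spice_jar: Glass spice jar, 44 mm across, 106 mm tall, on the right. Bystander.

How it is judged:
On the way, in this order (a step that is already met when the one before it is completed fails the run):
1. the lid stands by itself in the cleaning position (0.60 rad, within 0.06), let go (value of joint press_lid between 0.54 and 0.66 rad and contact force between the fingers and press_lid below 0.3 N and contact force between the fingers and pin below 0.3 N), for 0.3 s.
2. the held pin's nose is inside or through the bracket sleeve, coming from the right, and has not yet reached the lid's eye (contact force between the fingers and pin above 2 N and x of pin_tip in the frame of bracket_bush between -0.008 and 0.008 m and z of pin_tip in the frame of bracket_bush between -0.008 and 0.008 m and y of pin_tip in the frame of bracket_bush between 0.004 and 0.039 m and angle between the y axis of pin and the y axis of press, either way round below 0.2 rad), for 0.05 s.
At the end, for the whole second after the job is handed in: Lid at 0.60 rad within 0.05; the pin spans both sleeves: tip 18 mm or more past the middle of the lid's eye, within 8 mm of the eye's axis and 12 mm of the bracket sleeve's, pin parallel to them within 0.12 rad; at rest (under 0.02 m/s) and held in the fingers (over 2 N) (contact force between the fingers and pin above 2 N and angle between the y axis of pin and the y axis of press, either way round below 0.12 rad and value of joint press_lid between 0.55 and 0.65 rad and x of pin_tip in the frame of lid_eye between -0.008 and 0.008 m and z of pin_tip in the frame of lid_eye between -0.008 and 0.008 m and y of pin_tip in the frame of lid_eye above 0.018 m and y of pin_tip in the frame of bracket_bush above 0.065 m and x of pin_tip in the frame of bracket_bush between -0.012 and 0.012 m and z of pin_tip in the frame of bracket_bush between -0.012 and 0.012 m and linear speed of pin below 0.02 m/s); the arm keeps its last pose, push and grip.
It fails at once if one of the bystanders is moved more than 30 mm (distance of any of dish_brush, peeler, small_tin, salt_shaker, spice_jar from where it was at the start of the episode above 0.03 m).
It also fails if it takes over 58 s, if anything falls off the work surface, if the arm or the gripper's body presses on something with over 40 N, if the wrist force passes 120 N, or if a joint passes its speed limit or range.

## Working session

There is one attempt and no reset: what is moved stays moved. The work goes in short steps, Python scripts to look and compute and a shell command to move; the robot and the scene stay as the last step left them, time stands still between calls to the robot, and variables do not carry over. Pictures are saved under pics/ and viewed, at most 10 in all, crops included, and the job is handed in when it is done.

```bash
mkdir -p pics; ls
cat > h.py <<'E'
import numpy as np, cv2
from workcell import manip
from scipy.spatial.transform import Rotation as R
def tips(pic,names):
    for n in names:
        try:
            for d in manip.tip_of(pic,n)[:2]: print(pic.get('shot'),n,np.round(d['at'],4),round(d['score'],2))
        except Exception as e: print(n,'ERR',e)
def save(pic,f): cv2.imwrite('pics/'+f,pic['frame'][:,:,::-1])
def st():
    o=manip.get_obs(); print({k:np.round(o[k],3).tolist() for k in ('clock','position','ee_rot','ft_force','grip_width','grasp_force')}); return o
E
python3 - <<'E'
from h import *
o=st()
N=['press','bracket_bush','lid_eye','lid_bar','lid_hinge','pin','pin_tip','dish_brush','peeler','small_tin','salt_shaker','spice_jar']
for c in('scene','top'):
    p=manip.camera(c);save(p,c+'0.png');print(c,np.round(p['eye'],3),np.round(p['attitude'],3).tolist(),np.round(p['camera_matrix'],1).tolist())
    tips(p,N)
print(manip.tcp_to_grasp)
E
```

```text
pics
{'clock': 0.0, 'position': [0.139, -0.609, 0.231], 'ee_rot': [0.994, 0.112, -0.0, -0.001], 'ft_force': [-0.562, -0.277, -0.172], 'grip_width': 0.997, 'grasp_force': 0.0}
scene [-0.454  0.5    0.988] [-0.224, 0.398, 0.773, -0.439] [[380.2, 0.0, 321.4], [0.0, 380.2, 195.7], [0.0, 0.0, 1.0]]
1 press [ 0.5996  0.0426 -0.0016] 0.61
1 press [0.6841 0.0116 0.0814] 0.21
1 bracket_bush [ 0.565  -0.1183  0.1834] 0.76
1 lid_eye [ 0.5416 -0.056   0.1392] 0.72
1 lid_bar [0.4547 0.0825 0.1002] 0.87
1 lid_bar [ 0.541  -0.0553  0.1383] 0.41
1 lid_hinge [0.684  0.0118 0.0801] 0.68
1 lid_hinge [0.4569 0.0814 0.1054] 0.3
1 pin [ 0.4769 -0.3585  0.0044] 0.5
1 pin_tip [ 0.6015 -0.5172 -0.0036] 0.61
1 pin_tip [ 0.6087 -0.3713  0.0063] 0.5
1 dish_brush [3.713e-01 3.150e-01 1.000e-04] 0.59
1 peeler [ 0.3693 -0.1918 -0.0022] 0.43
1 small_tin [ 0.6731 -0.404   0.0016] 0.76
1 spice_jar [ 6.046e-01 -5.212e-01  6.000e-04] 0.76
top [ 0.292 -0.086  1.488] [0.053, -0.069, -0.697, 0.712] [[439.8, 0.0, 324.5], [0.0, 439.8, 204.1], [0.0, 0.0, 1.0]]
2 press [ 0.5925  0.0329 -0.0018] 0.69
2 bracket_bush [ 0.5677 -0.1166  0.1877] 0.76
2 lid_eye [ 0.3712  0.3171 -0.0004] 0.66
2 lid_eye [ 0.539  -0.0587  0.1366] 0.61
2 lid_bar [0.4558 0.081  0.1009] 0.9
2 lid_hinge [0.6734 0.0147 0.0817] 0.72
2 lid_hinge [ 0.6074 -0.5189  0.0016] 0.27
2 pin [0.6783 0.0132 0.0809] 0.51
2 pin [ 4.759e-01 -3.525e-01  1.000e-04] 0.45
2 pin_tip [ 0.6082 -0.3719  0.0058] 0.57
2 dish_brush [ 0.3698  0.3153 -0.0012] 0.69
2 peeler [ 0.3762 -0.1914  0.0031] 0.53
2 peeler [ 0.6108 -0.3699  0.0049] 0.28
2 small_tin [ 0.6779 -0.4011 -0.0007] 0.71
2 salt_shaker [ 0.4839 -0.5705  0.0037] 0.71
2 spice_jar [ 0.6047 -0.5181 -0.0019] 0.54
0.0187
```

View pics/scene0.png

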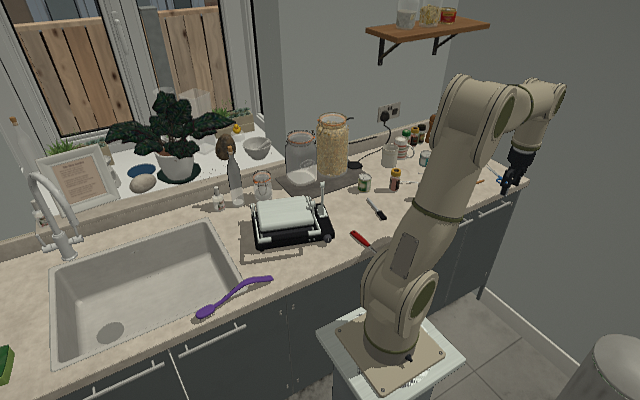

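View pics/top0.png

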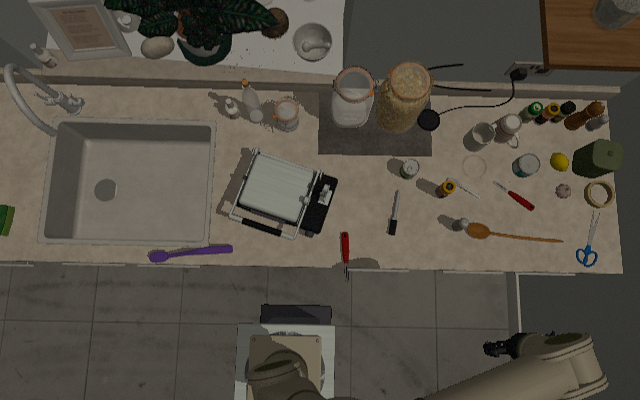

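The scene view shows the press at about (290,220) px with its bracket to the right at about (322,200). The pin lies at about (376,209), with the nose pointing to the back. The top view agrees: the bar is at (262,228), the pin at (394,212), and the peeler and tin are clear of the path.

I'll move over the pin and take wrist views there.

```bash
python3 -m jog '{"offset":[[0.031,0.025,0.006],[0.031,0.025,0.006],[0.031,0.025,0.006],[0.031,0.025,0.006],[0.031,0.025,0.006],[0.031,0.025,0.006],[0.031,0.025,0.006],[0.031,0.025,0.006],[0.031,0.025,0.006],[0.031,0.025,0.006],[0,0,0],[0,0,0]],"yaw":[-2,-2,-2,-2,-2,-2,-2,-2,-2,-2,0,0],"jaw":[0,0,0,0,0,0,0,0,0,0,0,0]}' 40
cat >> h.py <<'E'
def wpose(pic,o):
    T=np.eye(4);T[:3,:3]=R.from_quat(o['ee_rot']).as_matrix();T[:3,3]=o['position'];return T@np.array(pic['hand_eye'])
def pix(pic,P,T=None):  # project world pts
    if T is None:
        T=np.eye(4);a=np.array(pic['attitude']);T[:3,:3]=R.from_quat(a).as_matrix() if a.size==4 else a;T[:3,3]=pic['eye']
    c=(np.atleast_2d(P)-T[:3,3])@T[:3,:3]; K=np.array(pic['camera_matrix'])
    return np.c_[K[0,0]*c[:,0]/-c[:,2]+K[0,2],K[1,1]*-c[:,1]/-c[:,2]+K[1,2]]
LOC={'bracket_bush':(.024,-.155,.186),'lid_eye':(-.0256,-.108,.130),'lid_bar':(-.145,0,.1),'lid_hinge':(.089,0,.078),'press':(0,0,0)}
E
python3 - <<'E'
from h import *
o=st();p=manip.camera('wrist');save(p,'w1.png')
print([k for k in p],np.round(p['hand_eye'],3).tolist())
tips(p,['pin','pin_tip','bracket_bush','lid_eye','lid_bar','small_tin'])
T=wpose(p,o);print(pix(p,[[.476,-.355,.01],[.608,-.372,.006]],T))
E
```

```text
clock: 2.3
position: [0.4508, -0.3572, 0.2916]
ee_rot: [0.998, -0.06, 0.0, -0.0]
ft_force: [-0.7, -0.6, -0.1]
grip_width: 1.002
grasp_force: 0.0
{'clock': 2.3, 'position': [0.451, -0.357, 0.292], 'ee_rot': [0.998, -0.06, 0.0, -0.0], 'ft_force': [-0.659, -0.556, -0.13], 'grip_width': 1.002, 'grasp_force': 0.0}
['frame', 'camera_matrix', 'hand_eye', 'shot'] [[0.0, 0.966, 0.259, 0.066], [1.0, -0.0, 0.001, 0.001], [0.001, 0.259, -0.966, -0.143], [0.0, 0.0, 0.0, 1.0]]
3 pin [ 0.4797 -0.3521  0.0005] 0.83
3 pin_tip [ 0.6059 -0.3762  0.0041] 0.93
3 lid_eye [ 0.5416 -0.058   0.1429] 0.83
[[317.01944053 149.28684323]
 [317.53530215  45.53751098]]
```

View pics/w1.png

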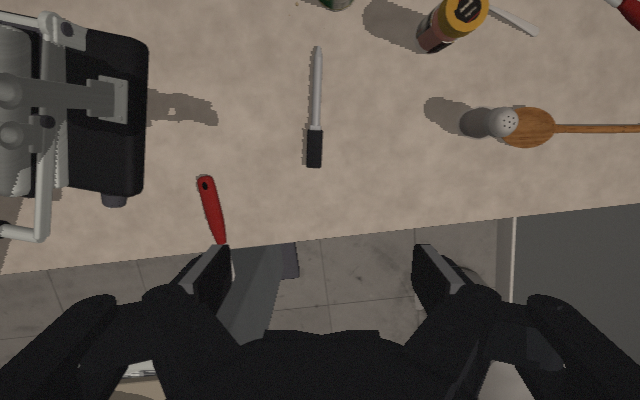

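The wrist view shows the pin's grip at (314,148) px and its tip at (318,48). Both match the projected estimate to within a few pixels. Next I'll turn to face the press and measure it from two places.

```bash
python3 -m jog '{"offset":[[0.003,0.01,0.008],[0.003,0.01,0.008],[0.003,0.01,0.008],[0.003,0.01,0.008],[0.003,0.01,0.008],[0.003,0.01,0.008],[0.003,0.01,0.008],[0.003,0.01,0.008],[0.003,0.01,0.008],[0.003,0.01,0.008],[0,0,0],[0,0,0],[0,0,0]],"yaw":[6.7,6.7,6.7,6.7,6.7,6.7,6.7,6.7,6.7,6.7,6.5,6.5,0],"jaw":[0,0,0,0,0,0,0,0,0,0,0,0,0]}'
python3 - <<'E'
from h import *
o=st();p=manip.camera('wrist');save(p,'w2.png')
tips(p,['bracket_bush','lid_eye','lid_bar','lid_hinge','press'])
E
python3 -m jog '{"offset":[[-0.005,0.025,0],[-0.005,0.025,0],[-0.005,0.025,0],[-0.005,0.025,0],[-0.005,0.025,0],[0,0,0],[0,0,0]],"yaw":[0,0,0,0,0,0,0],"jaw":[0,0,0,0,0,0,0]}'
python3 - <<'E'
from h import *
o=st();p=manip.camera('wrist');save(p,'w3.png')
tips(p,['bracket_bush','lid_eye','lid_bar','lid_hinge','press'])
E
```

```text
clock: 3.73
position: [0.4785, -0.2598, 0.3715]
ee_rot: [0.803, 0.596, 0.0, 0.0]
ft_force: [-0.4, 0.5, 0.3]
grip_width: 1.0
grasp_force: 0.0
{'clock': 3.733, 'position': [0.478, -0.26, 0.371], 'ee_rot': [0.803, 0.596, 0.0, 0.0], 'ft_force': [-0.421, 0.492, 0.309], 'grip_width': 1.0, 'grasp_force': 0.0}
4 bracket_bush [ 0.5673 -0.1175  0.1877] 0.94
4 lid_hinge [ 0.6749 -0.3978  0.0015] 0.73
clock: 4.62
position: [0.4538, -0.1334, 0.3718]
ee_rot: [0.804, 0.594, 0.0, 0.001]
ft_force: [-0.8, -1.1, 0.1]
grip_width: 1.001
grasp_force: 0.0
{'clock': 4.617, 'position': [0.454, -0.133, 0.372], 'ee_rot': [0.804, 0.594, 0.0, 0.001], 'ft_force': [-0.76, -1.053, 0.132], 'grip_width': 1.001, 'grasp_force': 0.0}
5 bracket_bush [ 0.565 -0.117  0.187] 0.57
5 lid_eye [ 0.5393 -0.0606  0.1374] 0.84
5 lid_hinge [0.6778 0.007  0.0794] 0.71
5 press [ 0.5925  0.0366 -0.0013] 0.69
```

View pics/w2.png

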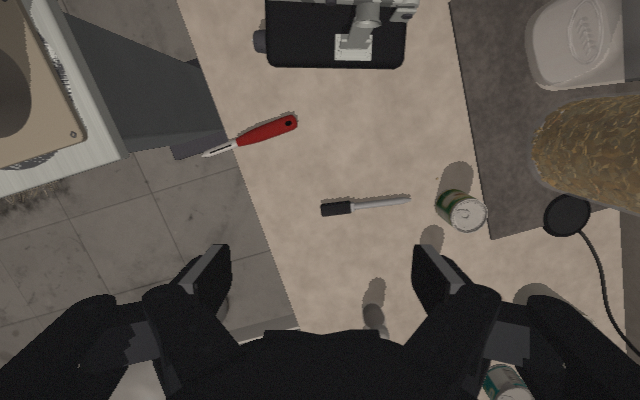

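```bash
cat > fit.py <<'E'
from h import *
from scipy.optimize import least_squares
D={'bracket_bush':[(.565,-.1183,.1834),(.5677,-.1166,.1877),(.5673,-.1175,.1877),(.565,-.117,.187)],
'lid_eye':[(.5416,-.056,.1392),(.539,-.0587,.1366),(.5416,-.058,.1429),(.5393,-.0606,.1374)],
'lid_bar':[(.4547,.0825,.1002),(.4558,.081,.1009)],'lid_hinge':[(.684,.0118,.0801),(.6734,.0147,.0817),(.6778,.007,.0794)],
'press':[(.5996,.0426,-.0016),(.5925,.0329,-.0018),(.5925,.0366,-.0013)]}
def model(n,v):
    x,y,w,q,b=v
    a=.429+q
    L={'bracket_bush':(.024,-.155,.186),'lid_eye':(.089-.126*np.cos(a),-.108,.078+.126*np.sin(a)),'lid_bar':(.089-.235*np.cos(b),0,.078+.235*np.sin(b)),'lid_hinge':(.089,0,.078),'press':(0,0,0)}[n]
    return R.from_euler('z',w).apply(L)+[x,y,0]
f=lambda v:np.concatenate([np.ravel(np.array(D[n])-model(n,v)) for n in D])
s=least_squares(f,[.59,.03,-.3,0,.1],loss='soft_l1',f_scale=.003);v=s.x
if __name__=='__main__':
    print(np.round(v,4),'yawdeg',np.degrees(v[2]))
    for n in D: print(n,np.round(model(n,v),4),np.round(np.mean(D[n],0)-model(n,v),4))
    b=v[4]
    a1=b+.60-v[3]
    for ang in np.linspace(b,a1,5): print(np.round(model('lid_bar',[*v[:4],ang]),4))
E
python3 fit.py
```

```text
[ 0.5931  0.0375 -0.3166  0.0791  0.0961] yawdeg -18.139845584069743
bracket_bush [ 0.5677 -0.1172  0.186 ] [-0.0014 -0.0001  0.0005]
lid_eye [ 0.5395 -0.0585  0.1393] [ 0.0009  0.0002 -0.0003]
lid_bar [0.4554 0.0826 0.1006] [-0.0002 -0.0009 -0.    ]
lid_hinge [0.6777 0.0098 0.078 ] [0.0007 0.0014 0.0024]
press [0.5931 0.0375 0.    ] [ 0.0017 -0.0002 -0.0016]
[0.4554 0.0826 0.1006]
[0.4601 0.0811 0.1307]
[0.4684 0.0784 0.16  ]
[0.4803 0.0745 0.1879]
[0.4956 0.0695 0.214 ]
```

```bash
python3 -m jog '{"offset":[[0,0.036,-0.02],[0,0.036,-0.02],[0,0.036,-0.02],[0,0.036,-0.02],[0,0.036,-0.02],[0,0.036,-0.02],[0.001,0,0],[0,0,0]],"yaw":[-1,0,0,0,0,0,0,0],"jaw":[0.5,0.5,0.5,0.5,0.5,0.5,0.5,0.5]}'
python3 - <<'E'
from h import *
o=st();p=manip.camera('wrist');save(p,'w4.png')
tips(p,['lid_bar','lid_hinge','press','lid_eye','bracket_bush'])
E
```

```text
clock: 5.58
position: [0.4542, 0.0831, 0.2504]
ee_rot: [0.809, 0.588, -0.001, -0.001]
ft_force: [0.7, -0.2, 0.2]
grip_width: 0.499
grasp_force: 0.0
{'clock': 5.583, 'position': [0.454, 0.083, 0.25], 'ee_rot': [0.809, 0.588, -0.001, -0.001], 'ft_force': [0.662, -0.164, 0.238], 'grip_width': 0.499, 'grasp_force': 0.0}
6 lid_bar [0.4559 0.0885 0.1008] 0.68
6 press [0.5952 0.0395 0.0007] 0.96
```

```bash
python3 -m jog '{"offset":[[0.001,0,-0.034],[0,0,-0.034],[0,0,-0.034],[0,0,-0.034],[0,0,-0.030],[0,0,0],[0,0,0],[0,0,0],[0,0,0],[0,0,0]],"yaw":[0,0,0,0,0,0,0,0,0,0],"jaw":[0.5,0.5,0.5,0.5,0.5,0.5,1,1,1,1]}' 40
```

```text
clock: 6.72
position: [0.4556, 0.0818, 0.0868]
ee_rot: [0.81, 0.587, 0.0, 0.0]
ft_force: [-5.6, 1.5, -0.5]
grip_width: 0.242
grasp_force: 40.0
```

```bash
python3 -m jog '{"offset":[[0.0016,-0.0005,0.01],[0.0016,-0.0005,0.01],[0.0016,-0.0005,0.01],[0.0028,-0.0009,0.0098],[0.0028,-0.0009,0.0098],[0.0028,-0.0009,0.0098],[0.004,-0.0013,0.0093],[0.004,-0.0013,0.0093],[0.004,-0.0013,0.0093],[0,0,0],[0,0,0]],"yaw":[0,0,0,0,0,0,0,0,0,0,0],"jaw":[1,1,1,1,1,1,1,1,1,1,1]}' 40
python3 - <<'E'
from h import *
for c in('top','scene'):
    p=manip.camera(c);tips(p,['lid_bar','lid_eye','bracket_bush'])
E
```

```text
clock: 7.63
position: [0.4799, 0.074, 0.1751]
ee_rot: [0.81, 0.587, -0.001, -0.0]
ft_force: [-15.7, 1.8, 9.6]
grip_width: 0.241
grasp_force: 41.2
7 lid_bar [0.4779 0.0752 0.1909] 0.65
7 lid_eye [ 0.5657 -0.071   0.1755] 0.78
7 bracket_bush [ 0.5681 -0.1143  0.188 ] 0.96
8 lid_bar [0.4777 0.0751 0.1911] 0.56
8 bracket_bush [ 0.5668 -0.1176  0.1848] 0.94
```

```bash
python3 -m jog '{"offset":[[0.0045,-0.0015,0.009],[0.0045,-0.0015,0.009],[0.0045,-0.0015,0.008],[0,0,0],[0,0,0]],"yaw":[0,0,0,0,0],"jaw":[1,1,1,1,1]}' 40
python3 - <<'E'
from h import *
for c in('top','scene','wrist'):
    p=manip.camera(c);tips(p,['lid_bar','lid_eye','bracket_bush'])
    if c=='top': save(p,'top2.png')
E
```

```text
clock: 8.45
position: [0.4945, 0.0694, 0.2017]
ee_rot: [0.81, 0.587, 0.0, 0.0]
ft_force: [-11.8, 0.9, 9.4]
grip_width: 0.237
grasp_force: 41.0
9 lid_bar [0.4925 0.0709 0.2131] 0.94
9 lid_bar [ 6.779e-01 -4.004e-01  5.000e-04] 0.31
9 lid_eye [ 0.577  -0.0722  0.1861] 0.64
9 bracket_bush [ 0.565  -0.116   0.1881] 0.82
10 lid_bar [0.4922 0.0711 0.2136] 0.95
10 lid_eye [ 0.5797 -0.0681  0.186 ] 0.8
10 bracket_bush [ 0.5661 -0.116   0.1853] 0.86
11 lid_bar [0.4925 0.0757 0.2067] 0.85
```

Run:
```python
from h import *
d=[]
for c in('top','scene')*4:
    p=manip.camera(c);g=lambda n,ok:next((np.array(x['at']) for x in manip.tip_of(p,n) if np.linalg.norm(x['at']-np.array(ok))<.02),None)
    e=g('lid_eye',(.58,-.07,.186));b=g('bracket_bush',(.567,-.117,.186))
    if e is None or b is None: continue
    r=R.from_euler('z',.3166).apply(e-b);d.append(r);print(c,np.round(r,4))
print(np.mean(d,0),np.median(d,0))
for n,f in (('scene',(290,160,90,70)),('top',(230,140,110,100))):
    p=manip.camera(n)['frame'];x,y,w,h=f
    cv2.imwrite(f'pics/z_{n}.png',cv2.resize(p[y:y+h,x:x+w,::-1],None,fx=5,fy=5,interpolation=2))
```

```text
top [-0.0019  0.0439  0.0011]
scene [0.0008 0.0475 0.0038]
top [ 0.0012  0.0447 -0.0028]
scene [-0.0023  0.0474 -0.0001]
top [0.0002 0.0462 0.0001]
scene [-0.0049  0.0482  0.0036]
top [-0.0023  0.0445 -0.0027]
scene [-0.0004  0.0443  0.0051]
[-0.00119093  0.0458321   0.0010125 ] [-0.00113271  0.04543872  0.0006    ]
```

View pics/z_top.png

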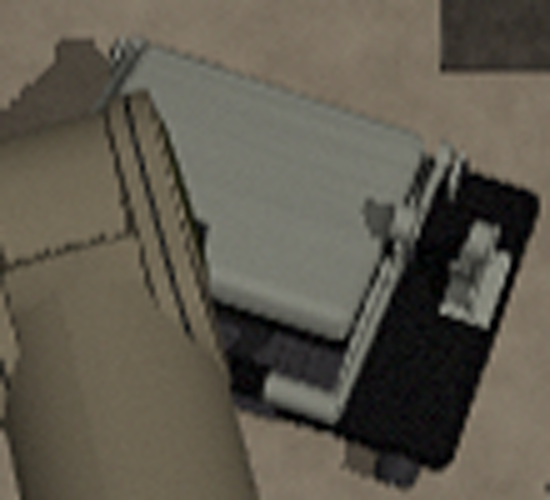

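The top crop shows the eye at (405,220) and the sleeve at (480,265) crop px. Measured in the press frame they are in line to about 1 mm. Next I'll release the bar and rise.

```bash
python3 -m jog '{"offset":[[0,0,0],[0,0,0],[0,0,0],[0,0,0.015],[0,0,0.025],[0,0,0.03],[0,0,0.03],[0,0,0.03],[0,0,0],[0,0,0]],"yaw":[0,0,0,0,0,0,0,0,0,0],"jaw":[0.55,0.55,0.55,0.55,0.55,0.55,0.55,0.55,0.55,0.55]}' 40
python3 - <<'E'
from h import *
d=[]
for c in('top','scene')*4:
    p=manip.camera(c);g=lambda n,ok:next((np.array(x['at']) for x in manip.tip_of(p,n) if np.linalg.norm(x['at']-np.array(ok))<.02),None)
    e=g('lid_eye',(.58,-.07,.186));b=g('bracket_bush',(.567,-.117,.186))
    if e is None or b is None: continue
    r=R.from_euler('z',.3166).apply(e-b);d.append(r)
print(len(d),np.mean(d,0),np.median(d,0))
E
```

```text
clock: 11.18
position: [0.4955, 0.069, 0.3308]
ee_rot: [0.81, 0.586, 0.002, 0.001]
ft_force: [-0.9, -0.5, -0.9]
grip_width: 0.447
grasp_force: 0.0
7 [-1.82614973e-03  4.45303482e-02 -1.00000000e-04] [-0.00220511  0.04463169  0.        ]
```

```bash
python3 -m jog '{"offset":[[-0.0035,-0.033,0],[-0.0035,-0.033,0],[-0.0035,-0.033,0],[-0.0035,-0.033,0],[-0.0035,-0.033,0],[-0.0035,-0.033,0],[-0.0035,-0.033,0],[-0.0035,-0.033,0],[-0.0035,-0.033,-0.02],[-0.0035,-0.033,-0.02],[-0.0035,-0.033,-0.03],[-0.0035,-0.033,-0.03],[-0.0035,-0.033,-0.03],[0,0,0],[0,0,0]],"yaw":[-6.2,-6.2,-6.2,-6.2,-6.2,-6.2,-6.2,-6.2,-6.2,-6.2,-6.2,-6.2,-6.2,0,0],"jaw":[0.3,0.3,0.3,0.3,0.3,0.3,0.3,0.3,0.3,0.3,0.3,0.3,0.3,0.3,0.3]}' 40
cat > pinm.py <<'E'
from h import *
o=st();p=manip.camera('wrist');T=wpose(p,o)
tips(p,['pin','pin_tip'])
m=manip.masks_of(p,'pin');print([(round(x['score'],2),int(x['region'].sum())) for x in m])
reg=m[0]['region'].astype(np.uint8)
K=np.array(p['camera_matrix']);v,u=np.nonzero(reg)
d=np.c_[(u-K[0,2])/K[0,0],-(v-K[1,2])/K[1,1],-np.ones(len(u))]@T[:3,:3].T
P=T[:3,3]+d*((.006-T[2,3])/d[:,2])[:,None]
c,s,vt=np.linalg.svd(P[:,:2]-P[:,:2].mean(0),full_matrices=False);ax=vt[0]*np.sign(vt[0][0])
t=(P[:,:2]-P[:,:2].mean(0))@ax;print('axis deg',np.degrees(np.arctan2(ax[1],ax[0])),'len',np.ptp(t),'ends',P[:,:2].mean(0)+ax*t.min(),P[:,:2].mean(0)+ax*t.max())
g=P[:,:2].mean(0)+ax*(t.min()+.027);print('grip mid',g)
E
python3 pinm.py
```

```text
clock: 13.63
position: [0.448, -0.3544, 0.2025]
ee_rot: [0.997, -0.078, -0.002, -0.001]
ft_force: [0.3, 0.9, 0.1]
grip_width: 0.7
grasp_force: 0.0
{'clock': 13.633, 'position': [0.448, -0.354, 0.203], 'ee_rot': [0.997, -0.078, -0.002, -0.001], 'ft_force': [0.278, 0.931, 0.055], 'grip_width': 0.7, 'grasp_force': 0.0}
30 pin [ 0.48   -0.3487  0.0016] 0.96
30 pin_tip [ 0.6052 -0.3762  0.0063] 0.94
30 pin_tip [ 0.48   -0.3496 -0.0019] 0.36
[(0.6, 2143), (0.21, 21100)]
axis deg -9.53107603835841 len 0.15937271849029166 ends [ 0.45089343 -0.34682785] [ 0.60806616 -0.37321719]
grip mid [ 0.47752072 -0.35129858]
```

```bash
python3 -m jog '{"offset":[[0.01,0.001,-0.03],[0.01,0.001,-0.03],[0.0095,0.001,-0.03],[0,0,-0.01],[0,0,0],[0,0,0]],"yaw":[-0.6,0,0,0,0,0],"jaw":[0.4,0.4,0.4,0.4,0.4,0.4]}' 40
python3 pinm.py
```

```text
clock: 14.33
position: [0.4794, -0.3502, 0.1061]
ee_rot: [0.997, -0.081, 0.0, 0.0]
ft_force: [0.3, -0.1, 0.7]
grip_width: 0.6
grasp_force: 0.0
{'clock': 14.333, 'position': [0.479, -0.35, 0.106], 'ee_rot': [0.997, -0.081, 0.0, 0.0], 'ft_force': [0.32, -0.127, 0.728], 'grip_width': 0.6, 'grasp_force': 0.0}
31 pin [ 0.4794 -0.348  -0.0009] 0.73
31 pin_tip [ 0.6032 -0.3737  0.0048] 0.56
[(0.66, 3969)]
axis deg -9.48816247067191 len 0.1610638991488755 ends [ 0.44934192 -0.3465297 ] [ 0.60820242 -0.37308009]
grip mid [ 0.47597256 -0.35098048]
```

```bash
python3 -m jog '{"offset":[[-0.0025,-0.0005,-0.035],[0,0,-0.035],[0,0,-0.02],[0,0,-0.008],[0,0,-0.0045],[0,0,0],[0,0,0],[0,0,0],[0,0,0],[0,0,0],[0,0,0]],"yaw":[0,0,0,0,0,0,0,0,0,0,0],"jaw":[0.4,0.4,0.4,0.4,0.4,0.4,1,1,1,1,1]}' 60
```

```text
clock: 15.45
position: [0.4777, -0.3515, 0.0042]
ee_rot: [0.997, -0.082, 0.001, 0.001]
ft_force: [-1.2, 1.0, 6.6]
grip_width: 0.233
grasp_force: 59.0
```

```bash
python3 -m jog '{"offset":[[0,0,0.025],[0,0,0.03],[0,0,0.03],[0.003,0.006,0.03],[0.003,0.006,0.03],[0.003,0.006,0.03],[0.003,0.006,0.005],[0.003,0.006,0],[0.003,0.006,0],[0.003,0.006,0],[0.003,0.006,0],[0.003,0.006,0],[0.003,0.006,0],[0.003,0.006,0],[0.003,0.006,0],[0,0,0],[0,0,0],[0,0,0]],"yaw":[0,0,0,6.8,6.8,6.8,6.8,6.8,6.8,6.8,6.8,6.8,6.8,6.8,6.6,0,0,0],"jaw":[1,1,1,1,1,1,1,1,1,1,1,1,1,1,1,1,1,1]}' 60
cat > al.py <<'E'
from h import *
from fit import model,v
o=st()
def near(p,n,ok,r=.03): return next((np.array(x['at']) for x in manip.tip_of(p,n) if np.linalg.norm(x['at']-np.array(ok))<r),None)
Rz=R.from_euler('z',.3166);bush=np.array([.5668,-.117,.186])
tcp=np.array(o['position']);ax=R.from_quat(o['ee_rot']).apply([1,0,0]);print('tool x deg',np.degrees(np.arctan2(ax[1],ax[0])))
pred=tcp+.132*ax+[0,0,.0018];print('pred tip-bush (press)',np.round(Rz.apply(pred-bush),4))
for c in('wrist','top','scene')*2:
    p=manip.camera(c);t=near(p,'pin_tip',pred);b=near(p,'bracket_bush',bush);e=near(p,'lid_eye',(.58,-.072,.186),.02);g=near(p,'pin',tcp)
    f=lambda a:None if a is None else np.round(Rz.apply(a-bush),4)
    print(c,'tip',f(t),'bush',f(b),'eye',f(e),'pin',f(g))
    save(p,f'al_{c}_{p["shot"]}.png')
E
python3 al.py; ls pics
```

```text
clock: 16.95
position: [0.5124, -0.2794, 0.1827]
ee_rot: [0.81, 0.586, -0.0, 0.0]
ft_force: [0.1, -0.9, -0.4]
grip_width: 0.236
grasp_force: 59.1
{'clock': 16.95, 'position': [0.512, -0.279, 0.183], 'ee_rot': [0.81, 0.586, -0.0, 0.0], 'ft_force': [0.069, -0.881, -0.45], 'grip_width': 0.236, 'grasp_force': 59.136}
tool x deg 71.7739738497819
pred tip-bush (press) [-0.0009 -0.0392 -0.0016]
wrist tip None bush None eye None pin [ 0.0011 -0.1694 -0.0062]
top tip [-0.0016 -0.0381 -0.0024] bush [-0.0028  0.0006  0.0003] eye [-0.004   0.0471 -0.0005] pin [-0.0013 -0.1735 -0.0085]
scene tip [-0.0015 -0.0408 -0.002 ] bush [ 0.0005 -0.0013 -0.001 ] eye [-0.0032  0.0496 -0.003 ] pin [-0.0002 -0.1755 -0.008 ]
wrist tip None bush None eye None pin [ 0.0014 -0.1703 -0.0073]
top tip [-0.     -0.0407 -0.0062] bush [ 0.0005 -0.0002  0.0008] eye [-0.0046  0.0439 -0.0023] pin [ 0.0002 -0.1734 -0.0078]
scene tip [-0.0042 -0.0409 -0.0031] bush [ 0.0012 -0.0011  0.0009] eye [-0.0029  0.0503  0.0011] pin [-0.0031 -0.1773 -0.0078]
al_scene_34.png
al_scene_37.png
al_top_33.png
al_top_36.png
al_wrist_32.png
al_wrist_35.png
scene0.png
top0.png
top2.png
w1.png
w2.png
w3.png
w4.png
z_scene.png
z_top.png
```

Run:
```python
from h import *
a=cv2.imread('pics/al_scene_37.png')[150:230,290:390];b=cv2.imread('pics/al_wrist_35.png')
cv2.imwrite('pics/mix.png',np.vstack([cv2.resize(a,(500,400),interpolation=2)[60:320],cv2.resize(b,(500,312))]))
```

```text
(no output)
```

View pics/mix.png

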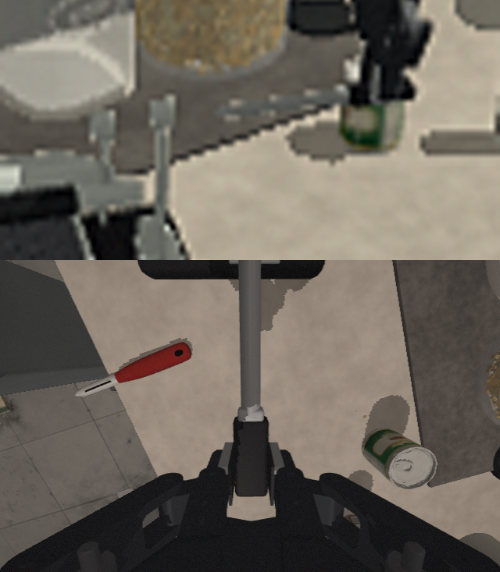

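The crops show the pin held straight, with its nose pointing at the sleeve (scene crop: sleeve at about (162,105), tip at about (225,110)). I'll correct by about 1.5 mm in x and 2.5 mm in z, then advance.

```bash
python3 -m jog '{"offset":[[0.0014,-0.0005,0.0025],[0.0031,0.0095,0],[0.0031,0.0095,0],[0.0031,0.0095,0],[0.0016,0.0048,0],[0.0016,0.0048,0],[0,0,0],[0,0,0]],"yaw":[0,0,0,0,0,0,0,0],"jaw":[1,1,1,1,1,1,1,1]}' 60
python3 al.py
```

```text
clock: 19.12
position: [0.5266, -0.241, 0.1848]
ee_rot: [0.809, 0.588, -0.0, 0.0]
ft_force: [0.3, -0.2, -0.7]
grip_width: 0.235
grasp_force: 59.1
{'clock': 19.117, 'position': [0.527, -0.241, 0.185], 'ee_rot': [0.809, 0.588, -0.0, 0.0], 'ft_force': [0.263, -0.207, -0.719], 'grip_width': 0.235, 'grasp_force': 59.147}
tool x deg 72.05310506809452
pred tip-bush (press) [-0.      0.0017  0.0006]
wrist tip None bush None eye None pin [-0.0015 -0.1311 -0.0054]
top tip [ 0.0027  0.0033 -0.0021] bush [-0.002   0.0014 -0.0011] eye [-0.005   0.0484 -0.0002] pin [-0.0016 -0.1326 -0.0048]
scene tip [-0.0018  0.0033 -0.0016] bush None eye [-0.0039  0.05    0.0017] pin [ 0.0011 -0.1341 -0.004 ]
wrist tip None bush None eye None pin [ 0.002  -0.1299 -0.0047]
top tip [-0.0007  0.0005 -0.0024] bush None eye [-0.0067  0.0472  0.0019] pin [ 0.0035 -0.1337 -0.006 ]
scene tip [-0.002   0.0038 -0.0034] bush [-0.0009  0.0021 -0.0015] eye [-0.0032  0.0516  0.0013] pin [ 0.0042 -0.1345 -0.0044]
```

```bash
python3 -m jog '{"offset":[[0.0016,0.0048,0],[0.0016,0.0048,0],[0.0016,0.0048,0],[0.0012,0.0038,0],[0,0,0],[0,0,0],[0,0,0]],"yaw":[0,0,0,0,0,0,0],"jaw":[1,1,1,1,1,1,1]}' 60
python3 al.py
```

```text
clock: 21.2
position: [0.5325, -0.223, 0.1848]
ee_rot: [0.809, 0.588, -0.0, 0.0]
ft_force: [0.3, 0.4, -0.6]
grip_width: 0.235
grasp_force: 59.1
{'clock': 21.2, 'position': [0.533, -0.223, 0.185], 'ee_rot': [0.809, 0.588, -0.0, 0.0], 'ft_force': [0.349, 0.389, -0.585], 'grip_width': 0.235, 'grasp_force': 59.14}
tool x deg 72.02636769184724
pred tip-bush (press) [0.0001 0.0206 0.0006]
wrist tip None bush [ 0.0022  0.0013 -0.0016] eye None pin [-0.0002 -0.1079 -0.0013]
top tip [ 0.0046  0.0204 -0.0028] bush [-0.0028  0.0021  0.0017] eye [-0.0026  0.0444 -0.0026] pin None
scene tip [-0.0034  0.0197 -0.0012] bush [ 0.0019  0.0007 -0.0016] eye [-0.0035  0.049   0.0001] pin [ 0.002  -0.1169 -0.0028]
wrist tip None bush [ 0.0025 -0.0002  0.0014] eye None pin [ 0.0034 -0.1115 -0.0038]
top tip [-0.0013  0.0214 -0.0022] bush [-0.0028  0.0024  0.001 ] eye [-0.0031  0.0463 -0.0018] pin None
scene tip [-0.0026  0.0206  0.001 ] bush [ 0.0003 -0.0006 -0.0005] eye [-0.0055  0.049   0.0002] pin None
```

```bash
python3 -m jog '{"offset":[[-0.001,0.0003,0],[0.0016,0.0048,0],[0.0016,0.0048,0],[0.0016,0.0048,0],[0.0016,0.0048,0],[0,0,0],[0,0,0]],"yaw":[0,0,0,0,0,0,0],"jaw":[1,1,1,1,1,1,1]}' 60
python3 -m jog '{"offset":[[0.0016,0.0048,0],[0.0016,0.0048,0],[0,0,0],[0,0,0]],"yaw":[0,0,0,0],"jaw":[1,1,1,1]}' 60
```

```text
clock: 23.28
position: [0.5386, -0.2022, 0.185]
ee_rot: [0.808, 0.589, 0.001, -0.0]
ft_force: [4.2, 1.2, -1.0]
grip_width: 0.235
grasp_force: 59.2
clock: 23.62
position: [0.5416, -0.1929, 0.1849]
ee_rot: [0.809, 0.588, 0.0, -0.0]
ft_force: [4.3, 1.4, -2.2]
grip_width: 0.232
grasp_force: 59.1
```

```bash
python3 -m jog '{"offset":[[0.0021,0.0046,0],[0.0016,0.0048,0],[0.0016,0.0048,0],[0.0016,0.0048,0],[0.0009,0.0027,0],[0,0,0],[0,0,0],[0,0,0]],"yaw":[0,0,0,0,0,0,0,0],"jaw":[1,1,1,1,1,1,1,1]}' 60
python3 al.py
```

```text
clock: 24.28
position: [0.549, -0.1714, 0.1847]
ee_rot: [0.809, 0.588, 0.0, -0.0]
ft_force: [2.1, 1.1, -2.7]
grip_width: 0.231
grasp_force: 59.0
{'clock': 24.283, 'position': [0.549, -0.171, 0.185], 'ee_rot': [0.809, 0.588, 0.0, -0.0], 'ft_force': [2.073, 1.102, -2.734], 'grip_width': 0.231, 'grasp_force': 59.019}
tool x deg 72.07031787249376
pred tip-bush (press) [-0.0005  0.0748  0.0006]
wrist tip None bush [-0.0007 -0.0007  0.0009] eye [-0.0011  0.0446 -0.0015] pin [-0.0002 -0.0582 -0.0054]
top tip [-0.0028  0.0741 -0.0024] bush [-0.0017  0.002   0.0007] eye [-0.0055  0.0431 -0.0023] pin None
scene tip [0.0006 0.0733 0.0008] bush [ 0.0034  0.0033 -0.0018] eye [-0.0005  0.0508  0.0005] pin [-0.0025 -0.0625 -0.001 ]
wrist tip None bush [-0.0002 -0.0011  0.0022] eye [-0.0024  0.0439 -0.001 ] pin [ 0.0015 -0.0595 -0.0055]
top tip [ 0.002   0.0749 -0.0029] bush [-0.0044 -0.0014  0.0022] eye [-0.0052  0.0466 -0.0002] pin None
scene tip [-0.0029  0.0738 -0.0039] bush [-0.0003  0.0015 -0.0018] eye [-0.0046  0.0513 -0.0016] pin [ 0.001  -0.0625 -0.0037]
```

Run:
```python
from h import *
st()
a=manip.camera('scene')['frame'][160:230,280:370,::-1];b=manip.camera('top')['frame'][150:220,270:360,::-1]
cv2.imwrite('pics/fin.png',np.hstack([cv2.resize(x,None,fx=4.4,fy=4.4,interpolation=2) for x in(a,b)]))
```

```text
{'clock': 25.783, 'position': [0.549, -0.172, 0.185], 'ee_rot': [0.809, 0.588, -0.0, -0.0], 'ft_force': [0.847, 0.873, -1.989], 'grip_width': 0.235, 'grasp_force': 59.024}
```

View pics/fin.png

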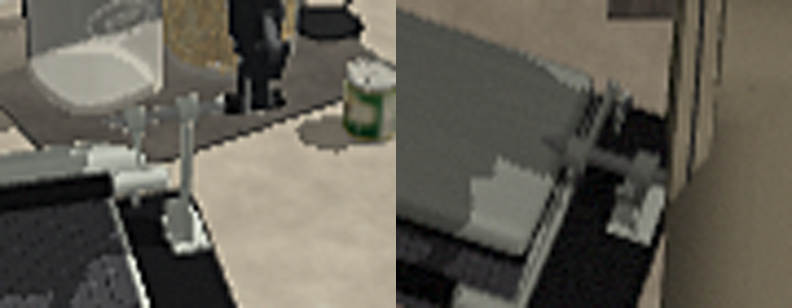

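Both views show the rod passing through the bracket sleeve (top crop, (645,170)) and the eye (575,150), with the whole nose out on the far side at (550,140). I'm handing the job in now.

```bash
python3 -c "
from workcell import manip
print(manip.hand_in())"
```

```text
the job is handed in; nothing more can be done
None
```

The job is handed in, with no verdict returned: the lid stands by itself near 0.60 rad, and the locking pin, still held at about 59 N, runs through both sleeves with its tip about 27 mm past the middle of the lid's eye.

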